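Peel the top slide tray and show it to the imaging cabinet

TASK

Raise the blue sash of the imaging cabinet by its handle as far as it goes and leave it up. Then peel the top slide tray off the sticky stack by lifting its corner with the red ear first, while the opposite corner still sits down, keeping the rest of the stack standing on the bench where it is and the other things undisturbed. Finish while holding the tray still in the gripper, level, above the yellow-edged mark on the bench and at the height of the open hatch; do not put it down.

Things in the scene. Friction and masses are not known exactly. Their poses are not given: they have to be found in the camera images.
- cabinet: ivory imaging cabinet fixed to the bench, 260 wide x 220 deep x 205 high mm; origin on the bench under the middle of its front face; its own -y points out of the front (roughly towards the robot's right), x along the front, z up. Two aluminium guide posts, 16 x 24 mm and 285 mm high, stand before the face at x = +-105 mm.
- sash (a joint): height by which the blue sash (190 x 122 mm plate, just before the cabinet's face) is raised, m: 0 shut, 0.100 at its upper stop. It needs about 10 N to lift, and friction keeps it where it is left.
- sash_handle (a point): middle of the sash's steel handle bar, which rises with the sash: round, 12 mm thick, 100 mm long along the cabinet's x, 55 mm before the cabinet's face, joined to the sash by an arm at each end; 167 mm above the bench when shut. It can be pinched from above, 41 mm are free between bar and sash. Axes as the cabinet's.
- hatch (a point): middle of the hatch opening in the cabinet's face (170 wide x 120 high mm), 100 mm above the bench, behind the sash when that is shut. Axes as the cabinet's.
- mark (a point): centre of the flat yellow-edged grey mark on the bench, 160 x 120 mm, 180 mm before the cabinet's face. It lies on the bench and can be reached over freely. Axes as the cabinet's.
- stack: the three lower nested white trays, loose, 0.9 kg: rims 140 x 100 mm (along its x, y), pan bottom 120 x 84 mm; origin: centre of its underside, rim top at 40. Four sprung tacky green clips (16 mm long, 5 thick, up to z = 46) on its long sides near the corners each hold the top tray with about 1.5 N until it is 6 mm up; jerked or pushed, the stack tips or slides along.
- tray: top tray, blue-grey, open, 0.2 kg, slides fixed in it: rim 140 x 100 mm (x, y), 24 high, rim underside at 16. Origin: centre of its underside; at the start 24 mm above the stack's origin, axes equal, rim on rim, pan 16 mm deep in the stack with 3 mm play. Its rim is held near the 4 corners by the stack's sticky clips.
- ear (a point): grip point in the tray's red ear, an upright plate on its (+x, +y) corner: 10 mm thick, 24 mm long along the tray's diagonal (direction 0.62 rad from the tray's x towards its y), rising 32 mm above the rim top. This point lies at (68, 48, 46) mm in the tray's frame, 10 mm below the ear's top and 22 mm above the rim. Axes as the tray's. Pinch it from above across its 10 mm.
- ear_corner (a point): the tray's corner under the ear, at (68, 48, 16) mm in the tray's frame, on the rim's underside (40 mm above the stack's origin when seated). Axes as the tray's.
- far_corner (a point): the tray's corner diagonally opposite the ear, at (-68, -48, 16) mm in the tray's frame, on the rim's underside. Axes as the tray's.
- slide_box: bystander: closed blue slide box, 100 x 170 x 34 mm; origin under its centre
- oil: bystander: small amber bottle, 36 mm wide, 75 mm high; origin under its centre
- jar: bystander: specimen jar with red cap, 60 mm wide, 75 mm high; origin under its centre
- wash: bystander: white bottle with blue cap, 64 mm wide, 160 mm high; origin under its centre
- petri: bystander: round culture dish pair, 92 mm wide, 30 mm high; origin under its centre
- timer: bystander: white timer, 55 x 65 x 22 mm; origin under its centre
- beaker: bystander: glass beaker, 64 mm wide, 70 mm high; origin under its centre
Not all that is in view belongs to the job. What is shaped like the tray but purple is not meant.

How it is judged (in metres and radians):
On the way, in this order (a step that is already met when the one before it is completed fails the run):
1. the sash is raised fully (value of joint sash above 0.088 m), for 0.2 s.
2. the ear's corner of the top tray is up while the opposite corner still sits on the stack (z of ear_corner in the frame of stack above 0.051 m and z of far_corner in the frame of stack below 0.0465 m), for 0.05 s.
At the end, for the whole second after the job is handed in: Sash up 85 mm or more; fingers hold the tray still, touching neither stack nor cabinet, centre within 45 mm of the mark's centre from above, underside 45 to 145 mm above the bench, level within 0.22 rad; stack flat on the bench within 40 mm of its start; robot not pushing the cabinet (value of joint sash above 0.085 m and horizontal distance between tray and mark below 0.045 m and height (world z) of tray between 0.045 and 0.145 m and angle between tray's own z axis and vertical below 0.22 rad and linear speed of tray below 0.03 m/s and contact force between the fingers and tray above 1 N and contact force between tray and stack below 0.1 N and contact force between tray and cabinet below 0.1 N and contact force between the arm and cabinet below 1 N and distance of stack from where it was at the start of the episode below 0.04 m and angle between stack's own z axis and vertical below 0.05 rad and height (world z) of stack below 0.005 m); the arm keeps its last pose, push and grip.
It fails at once if the rest of the stack is lifted off the bench or tipped (height (world z) of stack above 0.015 m or angle between stack's own z axis and vertical above 0.17 rad or distance of stack from where it was at the start of the episode above 0.05 m).
It fails at once if a bystander is pushed away or knocked over (distance of any of slide_box, oil, jar, wash, petri, timer, beaker from where it was at the start of the episode above 0.03 m or angle between any of slide_box, oil, jar, wash, petri, timer, beaker's own z axis and vertical above 0.5 rad).
It also fails if it takes over 58 s, if anything falls off the work surface, if the arm or the gripper's body presses on something with over 40 N, if the wrist force passes 120 N, or if a joint passes its speed limit or range.

ROBOT

A 6-joint arm with a two-finger parallel gripper is mounted at the origin on the work surface. World frame = base frame: x ahead of the robot, y to its left, z up, the work surface at z = 0. Lengths are in m, angles in degrees, forces in N, time in s.
With the tool pointing down it reaches from about 0.4 to 0.825 m from the base axis. Payload 7 kg.
Tool frame: the origin (TCP) lies at the very end of the fingers, on their centre line; the grasp point (between the pads) lies 19 mm behind it; z points along the fingers, y is the line along which they close (so a half turn about z gives the same grasp; the last joint's range is limited). The gripper opens to 88 mm and grips with 3 to 60 N. Pads are 19 mm wide; open, the fingers measure 130 mm over their backs; the gripper's body (78 mm by 193 mm) begins 47 mm behind the grasp point.
Start: joints at [90.762, 20.546, 0.682, 0, -70.136, -16.507], TCP at [0.183, 0.65, 0.227] pointing down, gripper open.
Joint ranges: [-176.03, 176.03], [-82.01, 121.73], [-58.28, 71.71], [-173.87, 95.51], [-174.79, -0.11], [-173.66, 173.66]. Speed limits (degrees/s): [136.94, 136.94, 172.46, 180, 180, 180].

INTERFACE

Orientations are given as [roll, pitch, yaw] about the fixed x, y, z axes, in that order (R = Rz(yaw) Ry(pitch) Rx(roll)).
In Python, from plant import get_state, imaging, r, finder gives the robot as it stands.
- The arm moves only by the shell command python3 -m handwheel 'ROWS' [FORCE]. ROWS is JSON, a list of rows, each a list of 5 numbers: the closure, from 0 (fully open) to 1 (shut), then the shift along the world's x, y, z in cm, then the turn about the world's z in degrees. A call has 1 to 8 rows; each row is the pose to reach, as a shift and turn from the pose commanded when the call began; what a row does not reach only later rows make up. A row lasts 1/8 s, in which the tool goes at most 62.5 mm and 10.7 degrees, less where a joint would pass 70% of its speed; a pose out of reach is approached as far as the arm can. A call with a gripper value outside its range is refused whole. The fingers move at their own pace and stop on an object; FORCE is the grip in N (left out, the last holds). Time passes only in rows, so rows that repeat a pose let the fingers close. It gives the time, the measured TCP pose, the force, the opening and the grip force at its end, in the units of the state.
- get_state(): the state, without advancing time (a new reading comes with each control period).
- imaging.capture(name): name is "scene" or "top"; returns (picture, depth): 420x560x3 uint8, red, green, blue; 420x560 float32, m along the optical axis (not along the pixel's ray), 0 where there is no reading.
- imaging.get_calibration(name): a dict with "fx", "fy", "cx", "cy" (pixels), "dist" ([k1, k2, p1, p2, k3] as OpenCV has them; the pictures are not rectified), "rvec" (rotation vector, rad) and "tvec" (3), from world to camera coordinates, as OpenCV has them. Camera axes: x right, y down, z forward; pixel columns grow to the right and rows downward; lengths in m; the calibration is good to about 2 mm. A picture is of the moment at which its call begins. get_calibration takes no time and is no camera call.
- r.close_job(): hands the job in; it is judged then, once.
Trained networks look in the newest picture that a camera, given by its name, has taken for a name from the list of things; names that differ only in an ending like _2 or _b are one class to them, and where a whole thing is asked for, a point or a joint stands for the part that bears it (a point fixed in the world has none). Each returns a list of dicts, best first, with "p" (0 to 1); they miss things now and then, are a little off and sometimes report something else, mostly with a low value. They report only what shows in the picture. A call takes as long as a camera call. They do not tell look-alikes from the thing itself.
- finder.cut_out(camera, query): "region" (420x560 bool, what is visible of it) and "pixel" ([column, row] in pixels, amid what is visible of it).
The state is a dict: "time_s": time; "joints": joint angles; "qd": joint speeds; "joint_torque": joint torques, N m; "tcp_pos": TCP position; "eef_rot": TCP orientation; "contact_force": force on the tool from outside, world axes, zero at the start; "moment": the same for the moment, N m; "gripper_width": finger opening in m; "gripper_force": force on a finger pad.
Only numpy, scipy, OpenCV 4.12 (cv2) and the standard library are available. Lean on these libraries where they do the work, as an engineer would, in place of code of your own. Each camera call takes 0.05 s, during which the arm holds its last target. There are 200 camera calls.

## Working session

There is one attempt and no reset: what is moved stays moved. The work goes in short steps, Python scripts to look and compute and a shell command to move; the robot and the scene stay as the last step left them, time stands still between calls to the robot, and variables do not carry over. Pictures are saved under pics/ and viewed, at most 10 in all, crops included, and the job is handed in when it is done.

```bash
mkdir -p pics; cat > h.py <<'E'
import numpy as np, cv2
from plant import get_state, imaging, r, finder
def cal(n):
    c=imaging.get_calibration(n); K=np.array([[c['fx'],0,c['cx']],[0,c['fy'],c['cy']],[0,0,1]])
    return K,np.array(c['dist'],float),cv2.Rodrigues(np.array(c['rvec'],float))[0],np.array(c['tvec'],float).reshape(3)
def cloud(n,d):
    K,D,R,t=cal(n); h,w=d.shape
    u=np.stack(np.meshgrid(np.arange(w),np.arange(h)),-1).reshape(-1,1,2).astype(np.float32)
    x=cv2.undistortPoints(u,K,D).reshape(h,w,2)
    c=np.dstack([x,np.ones((h,w))])*d[...,None]
    P=(c-t)@R; P[d==0]=np.nan
    return P
def save(f,im): cv2.imwrite('pics/'+f,cv2.cvtColor(im,cv2.COLOR_RGB2BGR))
E
python3 - <<'E'
from h import *
for n in ('scene','top'):
    im,d=imaging.capture(n); save(n+'0.png',im); np.savez('pics/'+n+'0.npz',im=im,d=d); P=cloud(n,d)
    for q in ['tray','stack','ear','sash_handle','sash','cabinet']:
        for o in finder.cut_out(n,q)[:3]:
            m=o['region']; p=P[m]; p=p[~np.isnan(p[:,0])]
            print(n,q,round(o['p'],2),np.round(o['pixel']),m.sum(),np.round(np.median(p,0),3),np.round(np.percentile(p,[2,98],axis=0),3).tolist())
E
```

```text
scene tray 0.91 [245. 224.] 901 [ 0.561 -0.134  0.04 ] [[0.499, -0.2, 0.023], [0.656, -0.059, 0.074]]
scene tray 0.8 [195. 166.] 541 [ 0.235 -0.47   0.016] [[0.178, -0.511, -0.002], [0.317, -0.413, 0.041]]
scene stack 0.65 [248. 241.] 289 [ 0.602 -0.099  0.023] [[0.557, -0.149, -0.002], [0.648, -0.05, 0.044]]
scene ear 0.98 [239. 227.] 866 [ 0.561 -0.134  0.04 ] [[0.5, -0.198, 0.023], [0.655, -0.062, 0.074]]
scene ear 0.75 [198. 164.] 504 [ 0.233 -0.472  0.016] [[0.177, -0.511, -0.002], [0.317, -0.413, 0.035]]
scene sash_handle 0.62 [401. 210.] 412 [0.44  0.373 0.167] [[0.358, 0.33, 0.034], [0.516, 0.383, 0.174]]
scene sash 0.67 [400. 210.] 403 [0.44  0.375 0.168] [[0.368, 0.329, 0.046], [0.515, 0.385, 0.174]]
scene cabinet 0.72 [431. 231.] 10718 [0.541 0.467 0.17 ] [[0.324, 0.174, -0.003], [0.582, 0.614, 0.252]]
scene cabinet 0.63 [241. 228.] 906 [ 0.561 -0.134  0.04 ] [[0.495, -0.199, 0.023], [0.656, -0.061, 0.074]]
top tray 0.73 [309. 200.] 1113 [ 0.564 -0.13   0.039] [[0.495, -0.195, 0.021], [0.626, -0.064, 0.056]]
top tray 0.61 [404. 295.] 1294 [ 0.243 -0.467  0.016] [[0.176, -0.513, -0.002], [0.313, -0.414, 0.048]]
top tray 0.23 [130. 226.] 8704 [0.444 0.442 0.21 ] [[0.313, 0.166, -0.003], [0.56, 0.597, 0.228]]
top stack 0.43 [330. 206.] 11 [ 0.557 -0.201  0.044] [[0.506, -0.208, 0.026], [0.563, -0.09, 0.057]]
top ear 0.88 [406. 294.] 1285 [ 0.243 -0.468  0.015] [[0.176, -0.514, -0.002], [0.313, -0.414, 0.048]]
top ear 0.7 [309. 198.] 1181 [ 0.567 -0.13   0.039] [[0.495, -0.198, 0.016], [0.633, -0.064, 0.057]]
top ear 0.18 [130. 225.] 8830 [0.444 0.441 0.209] [[0.312, 0.165, -0.004], [0.56, 0.597, 0.228]]
top sash_handle 0.95 [156. 231.] 648 [0.451 0.376 0.166] [[0.368, 0.331, 0.057], [0.541, 0.389, 0.18]]
top sash 0.56 [160. 225.] 731 [0.459 0.377 0.166] [[0.371, 0.33, 0.004], [0.54, 0.39, 0.18]]
top cabinet 0.89 [128. 229.] 8707 [0.444 0.44  0.209] [[0.312, 0.165, -0.004], [0.559, 0.594, 0.227]]
```

View pics/scene0.png

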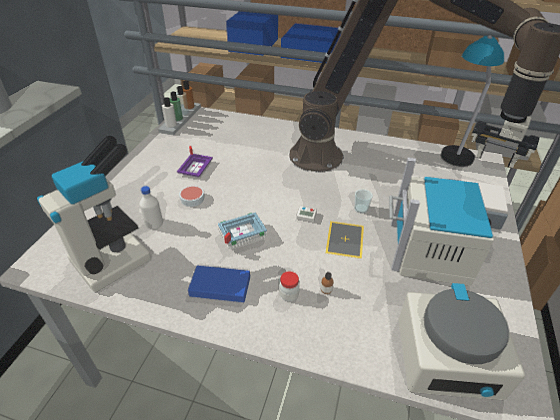

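View pics/top0.png

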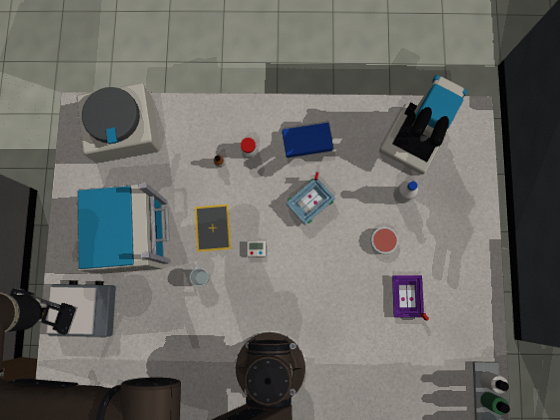

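The tray candidates are the blue-grey one at top (309,200) / scene (243,230) and the purple one at top (405,297) / scene (195,165). The description says blue-grey, so I choose the first, whose red ear is at top (317,176). The cabinet handle is at top (157,230) and the mark at (213,228). Next: a close crop and precise measurements.

```bash
python3 - <<'E'
from h import *
z=np.load('pics/top0.npz'); im,d=z['im'],z['d']; P=cloud('top',d)
zs=np.load('pics/scene0.npz'); ims,ds=zs['im'],zs['d']; Ps=cloud('scene',ds)
a=cv2.resize(im[165:235,265:345],(480,420),interpolation=cv2.INTER_CUBIC)
b=cv2.resize(im[175:280,130:190],(240,420),interpolation=cv2.INTER_CUBIC); save('crop.png',np.hstack([a,b]))
def rect(p): return cv2.minAreaRect(p.astype(np.float32)*1000)
for n,I,Q in(('top',im,P),('scene',ims,Ps)):
    hsv=cv2.cvtColor(I,cv2.COLOR_RGB2HSV); H,S,V=hsv[...,0],hsv[...,1],hsv[...,2]
    X,Y,Z=Q[...,0],Q[...,1],Q[...,2]
    nb=(X>.44)&(X<.69)&(Y>-.26)&(Y<0.0)
    red=((H<8)|(H>172))&(S>130)&nb
    red&=(Z>.03)
    e=Q[red]; print(n,'red',red.sum(),np.round(np.median(e,0),3),np.round(e.min(0),3),np.round(e.max(0),3))
    rim=nb&(Z>.033)&(Z<.052)&~red
    lab,cc,st,_=cv2.connectedComponentsWithStats(rim.astype(np.uint8)); 
    k=1+np.argmax(st[1:,4]); print(n,'rim',rect(Q[cc==k][:,:2]))
    ylw=(H>18)&(H<32)&(S>120)&(X>.3)&(X<.6)&(Y>.08)&(Y<.32)&(Z<.02)
    print(n,'mark',ylw.sum(),rect(Q[ylw][:,:2]),np.round(Q[ylw].mean(0),3))
    bar=(X>.36)&(X<.54)&(Y>.3)&(Y<.385)&(Z>.155)&(Z<.185)
    p=Q[bar];print(n,'bar',bar.sum(),rect(p[:,:2]),np.round(p.mean(0),3))
    post=(Z>.27)&(Z<.30)&(Y>.25)&(Y<.5)&(X>.25)&(X<.65)
    p=Q[post]
    for s in(p[:,0]<.44,p[:,0]>.44):
        if s.sum()>3: print(n,'post',s.sum(),np.round(p[s].mean(0),3),np.round(p[s].min(0),3),np.round(p[s].max(0),3))
for q in ['beaker','timer','oil','jar','slide_box','wash','petri']:
    for o in finder.cut_out('top',q)[:1]:
        p=P[o['region']]; print(q,round(o['p'],2),np.round(o['pixel']),np.round(np.nanmedian(p,0),3))
print(get_state())
E
```

```text
top red 15 [ 0.64  -0.148  0.08 ] [ 0.631 -0.151  0.071] [ 0.654 -0.144  0.088]
top rim ((565.4260864257812, -130.98919677734375), (109.15997314453125, 138.78244018554688), 41.93613815307617)
top mark 330 ((470.2313537597656, 211.95697021484375), (160.32159423828125, 119.20160675048828), 5.535482406616211) [0.469 0.212 0.002]
top bar 411 ((451.16546630859375, 355.3363342285156), (175.65359497070312, 59.12614059448242), 0.15898656845092773) [0.446 0.361 0.172]
top post 59 [0.35  0.366 0.283] [0.342 0.354 0.27 ] [0.358 0.38  0.293]
top post 53 [0.556 0.386 0.283] [0.548 0.376 0.27 ] [0.566 0.401 0.293]
scene red 45 [ 0.649 -0.146  0.069] [ 0.607 -0.169  0.042] [ 0.662 -0.14   0.079]
scene rim ((568.001953125, -128.5105743408203), (114.07076263427734, 140.5486297607422), 42.76905822753906)
scene mark 206 ((468.753173828125, 211.35572814941406), (167.9427490234375, 120.08280944824219), 5.571791648864746) [ 0.478  0.212 -0.001]
scene bar 302 ((439.65289306640625, 355.6368408203125), (58.25131607055664, 158.52655029296875), 89.9422836303711) [0.444 0.36  0.169]
scene post 52 [0.356 0.37  0
[... 418 characters left out ...]
382  0.031]
{'time_s': 1.05, 'joints': array([ 9.07611194e+01,  2.05468096e+01,  6.81603371e-01,  1.06772924e-03,
       -7.01353814e+01, -1.65058671e+01]), 'qd': array([-0.01397646, -0.01358887,  0.03185262, -0.03180098, -0.21580541,
       -0.06472876]), 'joint_torque': array([ 3.54216827e-04, -5.82391906e+01,  2.93307012e+01,  7.00276896e+00,
        1.24179572e-02, -2.30500615e-05]), 'tcp_pos': array([0.18319311, 0.64964651, 0.22655683]), 'eef_rot': array([ 1.79999722e+02, -1.12973981e-03, -1.57443849e+01]), 'contact_force': array([ 0.04066528, -0.45474483, -0.2048143 ]), 'moment': array([-0.0443094 ,  0.02614583, -0.03609535]), 'gripper_force': 0.0, 'gripper_width': 0.08783346987910941}
```

View pics/crop.png

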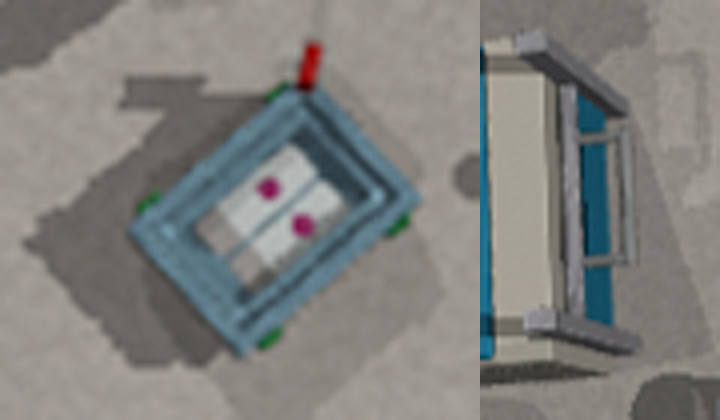

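The crop confirms the blue-grey tray with its red ear at the far corner (crop 310,65 → top 317,176). The handle bar sits at crop (628,195), standing clear of the sash. The cabinet yaw is about 5.5° and the handle about (0.458, 0.337, 0.167).

```bash
python3 - <<'E'
from h import *
z=np.load('pics/top0.npz'); P=cloud('top',z['d'])
for c,rr in((152,222),(152,210),(158,222),(165,222),(166,230),(166,215),(145,222)): print(c,rr,np.round(P[rr,c],3))
E
python3 -m handwheel '[[0.6,0,0,5,0],[0.6,0,0,10.5,0],[0.6,5,-5,10.5,8],[0.6,9,-9,10.5,16],[0.6,13,-14,10.5,21.3],[0.6,17,-19,10.5,21.3],[0.6,21,-24,10.5,21.3],[0.6,27.5,-31.3,10.5,21.3]]' 40
```

```text
152 222 [0.463 0.382 0.171]
152 210 [0.501 0.383 0.174]
158 222 [0.472 0.379 0.103]
165 222 [0.464 0.342 0.163]
166 230 [0.437 0.335 0.172]
166 215 [0.484 0.335 0.183]
145 222 [0.457 0.394 0.207]
time_s: 2.05
tcp_pos: [0.4312, 0.3664, 0.3321]
eef_rot: [-180.0, -0.0, 5.6]
contact_force: [1.1, 1.0, -0.9]
gripper_width: 0.035
gripper_force: 0.0
```

```bash
python3 -m handwheel '[[0.6,0,0,0,0],[0.6,0,0,0,0]]'
```

```text
time_s: 2.3
tcp_pos: [0.4304, 0.368, 0.3317]
eef_rot: [-180.0, -0.0, 5.5]
contact_force: [0.1, 0.1, -0.1]
gripper_width: 0.035
gripper_force: 0.0
```

```bash
python3 -m handwheel '[[0.6,2.75,-3.1,0,0],[0.6,2.75,-3.1,0,0],[0.6,2.75,-3.1,-4,0],[0.6,2.75,-3.1,-8,0],[0.6,2.75,-3.1,-10,0],[0.6,2.75,-3.1,-11,0],[0.6,2.75,-3.1,-12,0],[0.6,2.75,-3.1,-12,0]]'
python3 - <<'E'
from h import *
im,d=imaging.capture('scene'); save('s1.png',cv2.resize(im[150:290,340:500],(800,600)[:2],interpolation=cv2.INTER_CUBIC))
E
```

```text
time_s: 3.3
tcp_pos: [0.4575, 0.3375, 0.2114]
eef_rot: [180.0, 0.0, 5.6]
contact_force: [0.2, 0.5, 0.9]
gripper_width: 0.0351
gripper_force: 0.0
```

View pics/s1.png

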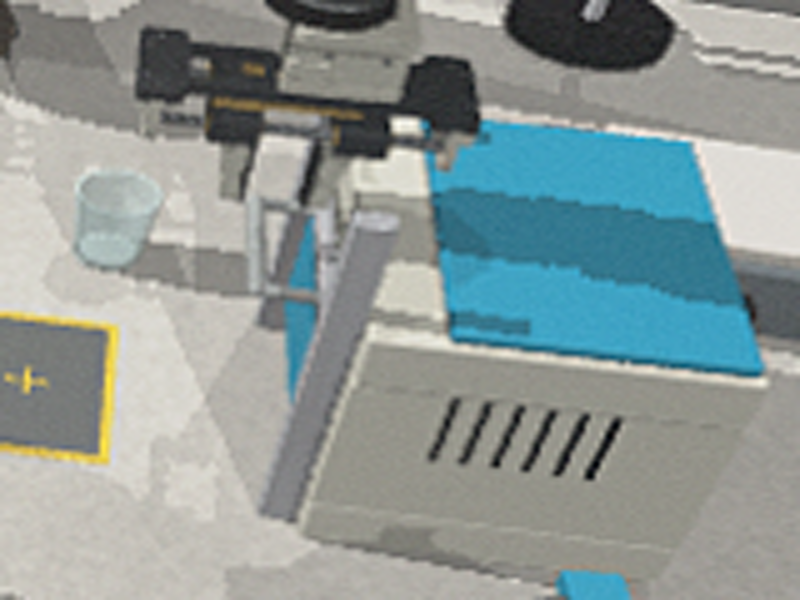

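The gripper straddles the bar (crop 262,215), with its body just clear of the cabinet's top. I'll lower it, pinch and lift.

```bash
python3 -m handwheel '[[0.6,0,0,-2,0],[0.6,0,0,-4,0],[0.6,0,0,-5.8,0],[0.6,0,0,-6,0],[1,0,0,-6,0],[1,0,0,-6,0],[1,0,0,-6,0],[1,0,0,-6,0]]' 45
```

```text
time_s: 4.35
tcp_pos: [0.4581, 0.3364, 0.1522]
eef_rot: [179.9, -0.0, 5.6]
contact_force: [1.1, -5.0, 2.0]
gripper_width: 0.0108
gripper_force: 45.0
```

```bash
python3 -m handwheel '[[1,0,0,1.5,0],[1,0,0,3,0],[1,0,0,4.5,0],[1,0,0,6,0],[1,0,0,7.5,0],[1,0,0,9,0],[1,0,0,9.8,0],[1,0,0,10,0]]' 45
python3 -m handwheel '[[1,0,0,0.2,0],[1,0,0,0.2,0]]' 45
```

```text
time_s: 5.35
tcp_pos: [0.458, 0.3364, 0.2507]
eef_rot: [179.9, 0.0, 5.5]
contact_force: [7.4, -2.6, -9.3]
gripper_width: 0.0109
gripper_force: 45.0
time_s: 5.6
tcp_pos: [0.458, 0.3364, 0.2514]
eef_rot: [179.9, 0.1, 5.5]
contact_force: [9.1, -0.8, -13.4]
gripper_width: 0.0107
gripper_force: 45.0
```

Sash lifted about 99 mm to its stop. Now I release, retreat upwards and check it stays.

```bash
python3 -m handwheel '[[0.6,0,0,0,0],[0.6,0,0,0,0],[0.6,0,0,0,0],[0.6,0,0,2,0],[0.6,0,0,5,0],[0.6,0,0,9,0],[0.6,0,-4,9,0],[0.6,0,-8,9,0]]'
python3 -m handwheel '[[0.5,3,-5,0,-3],[0.5,5,-10,0,-6],[0.5,7,-15,0,-9],[0.5,9,-20,0,-12],[0.5,11,-25,-3,-15],[0.5,13,-30,-6,-18],[0.5,15,-35,-9,-18],[0.5,15,-35,-9,-18]]'
python3 - <<'E'
from h import *
im,d=imaging.capture('top');P=cloud('top',d);X,Y,Z=P.transpose(2,0,1)
b=(X>.38)&(X<.53)&(Y>.31)&(Y<.36)&(Z>.14);print('bar z',np.nanmedian(Z[b]),b.sum(),np.nanmedian(Y[b]))
im,d=imaging.capture('scene'); save('s2.png',im)
print(get_state()['tcp_pos'],get_state()['eef_rot'])
E
```

```text
time_s: 6.6
tcp_pos: [0.4576, 0.2568, 0.3443]
eef_rot: [-179.9, -0.1, 5.6]
contact_force: [0.7, -0.4, -0.6]
gripper_width: 0.0353
gripper_force: 0.0
time_s: 7.6
tcp_pos: [0.607, -0.0958, 0.2502]
eef_rot: [179.9, 0.3, -12.7]
contact_force: [0.7, 0.9, 0.2]
gripper_width: 0.044
gripper_force: 0.0
bar z 0.2722154428557788 181 0.3356571024735076
[ 0.60783681 -0.09334743  0.25336768] [ 1.79988875e+02  2.82230988e-02 -1.25243390e+01]
```

View pics/s2.png

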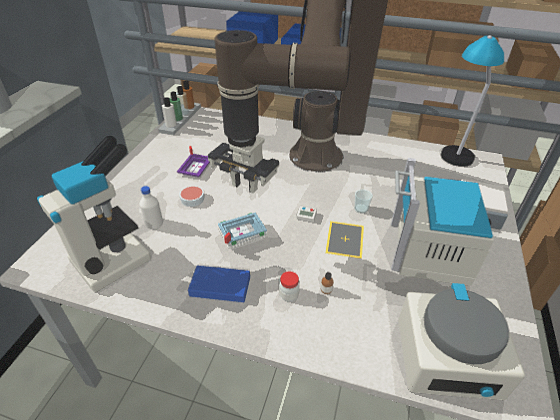

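The scene shows the sash up (blue plate at (407,190), handle near (405,175)), and bystanders are in place. The bar measures 0.266 m, so the sash is up about 99 mm. Moving over the ear.

```bash
python3 -m handwheel '[[0.5,3.8,-5.45,0,0],[0.5,3.8,-5.45,-3,0],[0.5,3.8,-5.45,-7,0],[0.5,3.8,-5.45,-11,0],[0.5,3.8,-5.45,-14,0],[0.5,3.8,-5.45,-16,0],[0.5,3.8,-5.45,-16,0]]'
python3 - <<'E'
from h import *
im,d=imaging.capture('scene'); P=cloud('scene',d)
save('s3.png',cv2.resize(im[170:270,180:310],(780,600),interpolation=cv2.INTER_CUBIC))
hsv=cv2.cvtColor(im,cv2.COLOR_RGB2HSV);H,S=hsv[...,0],hsv[...,1]
X,Y,Z=P.transpose(2,0,1)
m=((H<8)|(H>172))&(S>130)&(Z>.05)&(Z<.09)&(abs(X-.65)<.04)&(abs(Y+.15)<.03)
q=P[m]; t=get_state(); print(m.sum(),t['tcp_pos'],t['eef_rot'])
a=np.radians(-12.5);u=np.array([np.cos(a),np.sin(a)]);v=np.array([-u[1],u[0]])
r0=q[:,:2]-t['tcp_pos'][:2]; print('along',np.round(np.percentile(r0@u,[5,50,95]),4),'across',np.round(np.percentile(r0@v,[5,50,95]),4),'z',np.percentile(q[:,2],[5,50,95]))
E
```

```text
time_s: 8.57
tcp_pos: [0.6456, -0.1458, 0.0934]
eef_rot: [180.0, 0.1, -12.3]
contact_force: [0.2, -0.4, 0.5]
gripper_width: 0.0441
gripper_force: 0.0
45 [ 0.64638084 -0.14616237  0.094639  ] [-1.79996967e+02 -5.56648939e-02 -1.23452966e+01]
along [-0.008   0.0052  0.0136] across [-0.0033  0.0013  0.0042] z [0.0551918  0.06966597 0.0790618 ]
```

View pics/s3.png

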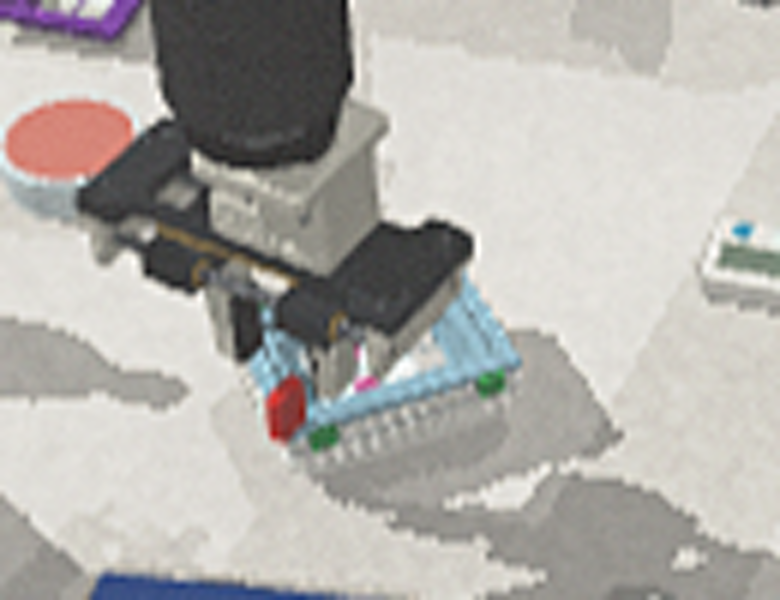

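The open fingers (crop 240,320 and 330,370) straddle the red ear (285,408) and are centred within about 2 mm. Descend and pinch lightly so the tray can pivot in the pads.

```bash
python3 -m handwheel '[[0.5,0.1,0,-2,0],[0.5,0.1,0,-3.5,0],[0.5,0.1,0,-4.1,0],[0.5,0.1,0,-4.1,0],[1,0.1,0,-4.1,0],[1,0.1,0,-4.1,0],[1,0.1,0,-4.1,0],[1,0.1,0,-4.1,0]]' 10
```

```text
time_s: 9.62
tcp_pos: [0.6469, -0.1474, 0.0527]
eef_rot: [180.0, -0.0, -12.4]
contact_force: [0.2, -1.6, -1.0]
gripper_width: 0.0099
gripper_force: 10.0
```

```bash
python3 -m handwheel '[[1,0,0,0.3,0],[1,0,0,0.5,0],[1,0,0,0.7,0],[1,0,0,0.9,0],[1,0,0,1.1,0],[1,0,0,1.3,0],[1,0,0,1.4,0],[1,0,0,1.4,0]]' 10
cat > t.py <<'E'
from h import *
import sys
from scipy.optimize import least_squares
# corner heights: project onto blue-grey rim pixels
for n in('top','scene'):
    im,d=imaging.capture(n);P=cloud(n,d);X,Y,Z=P.transpose(2,0,1)
    t=get_state()['tcp_pos']
    hsv=cv2.cvtColor(im,cv2.COLOR_RGB2HSV);H,S=hsv[...,0],hsv[...,1]
    m=(H>88)&(H<112)&(S>60)&(np.hypot(X-t[0],Y-t[1])<.2)&(Z>.02)&(Z<t[2]+.03)
    q=P[m]; 
    a=np.radians(get_state()['eef_rot'][2]);u=np.array([np.cos(a),np.sin(a)]);v=np.array([-u[1],u[0]])
    r0=q[:,:2]-t[:2]; al=r0@u; ac=r0@v
    print(n,m.sum(),'tcp',np.round(t,4))
    for lo in np.arange(-.18,.0,.03):
        s=(al>=lo)&(al<lo+.03)
        if s.sum()>5: print('  al %.2f n %d zmax %.4f z80 %.4f'%(lo+.015,s.sum(),np.percentile(q[s,2],97),np.percentile(q[s,2],80)))
    red=((H<8)|(H>172))&(S>130)&(np.hypot(X-t[0],Y-t[1])<.04)&(Z>.03);
    if red.sum()>3: print('  red',red.sum(),np.round(np.percentile(P[red],[5,50,95],axis=0),3).tolist())
    st=(np.hypot(X-.566,Y+.13)<.12)&(Z>.01)&(H>45)&(H<80)&(S>90)
    print('  clips',st.sum(),np.round(np.median(P[st],0),3) if st.sum() else '')
    if len(sys.argv)>1 and sys.argv[1]==n: c=np.array(sys.argv[3:],int); save(sys.argv[2],cv2.resize(im[c[0]:c[1],c[2]:c[3]],(780,600),interpolation=cv2.INTER_CUBIC))
E
python3 t.py scene s4.png 170 270 180 310
```

```text
time_s: 10.62
tcp_pos: [0.6468, -0.1474, 0.0668]
eef_rot: [180.0, -0.0, -12.4]
contact_force: [-1.9, 0.8, -2.3]
gripper_width: 0.0101
gripper_force: 10.0
top 725 tcp [ 0.6468 -0.1474  0.0667]
  al -0.16 n 25 zmax 0.0560 z80 0.0533
  al -0.14 n 149 zmax 0.0565 z80 0.0518
  al -0.10 n 160 zmax 0.0594 z80 0.0534
  al -0.07 n 125 zmax 0.0612 z80 0.0561
  al -0.04 n 190 zmax 0.0640 z80 0.0588
  al -0.01 n 53 zmax 0.0631 z80 0.0578
  clips 12 [ 0.557 -0.162  0.044]
scene 1150 tcp [ 0.6469 -0.1474  0.0667]
  al -0.14 n 23 zmax 0.0514 z80 0.0501
  al -0.10 n 44 zmax 0.0553 z80 0.0518
  al -0.07 n 23 zmax 0.0554 z80 0.0545
  al -0.04 n 6 zmax 0.0580 z80 0.0546
  al -0.01 n 9 zmax 0.0600 z80 0.0587
  red 21 [[0.656, -0.153, 0.071], [0.658, -0.149, 0.084], [0.661, -0.146, 0.096]]
  clips 26 [ 0.606 -0.128  0.043]
```

View pics/s4.png

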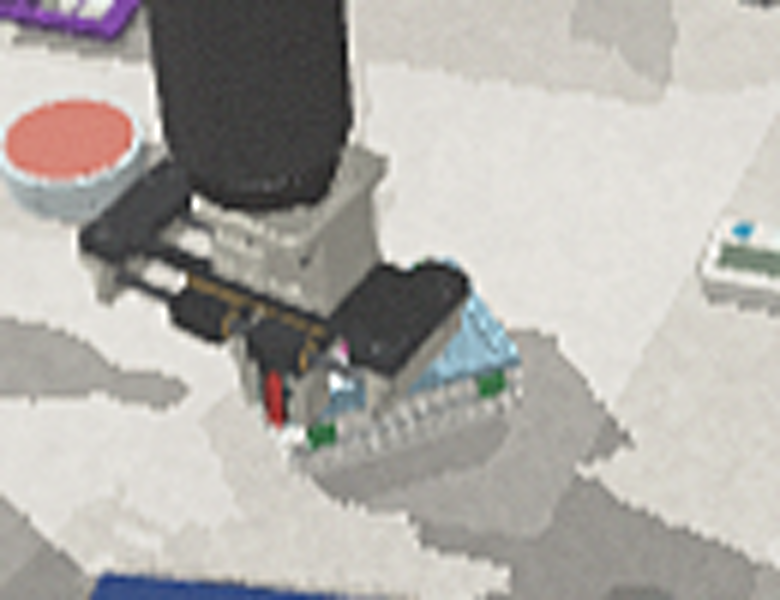

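Crop: the ear side (275,400) is raised, with the stack's white rim showing below it. The far side near (510,365) still sits, so the peel is achieved (ear about +14 mm, far rim about 50 mm). Now I grip hard and lift off.

```bash
python3 -m handwheel '[[1,0,0,0,0],[1,0,0,0,0],[1,0,0,0,0],[1,0,0,0.3,0],[1,0,0,0.6,0],[1,0,0,0.9,0],[1,0,0,1.2,0],[1,0,0,1.5,0]]' 60
python3 t.py
```

```text
time_s: 11.72
tcp_pos: [0.6469, -0.1473, 0.0819]
eef_rot: [-180.0, -0.0, -12.4]
contact_force: [0.3, -0.2, -2.2]
gripper_width: 0.0092
gripper_force: 60.0
top 716 tcp [ 0.6471 -0.1473  0.0823]
  al -0.16 n 22 zmax 0.0689 z80 0.0658
  al -0.14 n 153 zmax 0.0722 z80 0.0672
  al -0.10 n 158 zmax 0.0752 z80 0.0685
  al -0.07 n 134 zmax 0.0777 z80 0.0725
  al -0.04 n 198 zmax 0.0789 z80 0.0740
  al -0.01 n 50 zmax 0.0800 z80 0.0768
  clips 11 [ 0.556 -0.195  0.044]
scene 1156 tcp [ 0.6471 -0.1474  0.0821]
  al -0.14 n 27 zmax 0.0674 z80 0.0655
  al -0.10 n 50 zmax 0.0686 z80 0.0662
  al -0.07 n 23 zmax 0.0718 z80 0.0703
  al -0.04 n 6 zmax 0.0711 z80 0.0709
  al -0.01 n 6 zmax 0.0748 z80 0.0747
  red 20 [[0.656, -0.152, 0.084], [0.658, -0.15, 0.096], [0.662, -0.146, 0.109]]
  clips 24 [ 0.634 -0.128  0.041]
```

```bash
python3 -m handwheel '[[1,0,0,0.6,0],[1,0,0,1.6,0],[1,0,0,3,0],[1,0,0,4.4,0],[1,-0.3,1,5.3,0],[1,-0.8,3,5.5,0],[1,-1.7,6,5.5,0],[1,-2.6,9,5.5,0]]' 60
python3 -m handwheel '[[1,-0.9,3,0,0],[1,-1.8,6,0,0],[1,-2.7,9,0,0],[1,-3.6,12,0,0],[1,-4.5,15,0,0],[1,-5.4,18,0,0],[1,-6.2,21,0,0],[1,-6.7,23,0,0]]' 60
python3 -m handwheel '[[1,-0.2,1.3,0,0],[1,-0.3,2,0,0],[1,-0.3,2.1,0,0],[1,-0.3,2.1,0,0],[1,-0.3,2.1,0,0]]' 60
python3 t.py scene s5.png 140 270 300 470
python3 - <<'E'
from h import *
im,d=imaging.capture('top');P=cloud('top',d);X,Y,Z=P.transpose(2,0,1)
hsv=cv2.cvtColor(im,cv2.COLOR_RGB2HSV);H,S=hsv[...,0],hsv[...,1]
m=(H>88)&(H<112)&(S>60)&(np.hypot(X-.47,Y-.212)<.12)&(Z>.06)&(Z<.14)
print('tray',cv2.minAreaRect(P[m][:,:2].astype(np.float32)),np.median(P[m],0))
st=(np.hypot(X-.566,Y+.13)<.14)&(Z>.03)&(Z<.055)
print('stack',cv2.minAreaRect(P[st][:,:2].astype(np.float32)),np.median(P[st],0))
b=(X>.38)&(X<.53)&(Y>.31)&(Y<.36)&(Z>.22)&(Z<.3);print('bar z',np.nanmedian(Z[b]),b.sum())
print(get_state()['contact_force'])
E
```

```text
time_s: 12.82
tcp_pos: [0.6197, -0.0554, 0.1362]
eef_rot: [-180.0, 0.0, -12.4]
contact_force: [0.7, 0.6, -2.1]
gripper_width: 0.0098
gripper_force: 60.0
time_s: 13.82
tcp_pos: [0.5525, 0.1746, 0.1364]
eef_rot: [180.0, 0.0, -12.3]
contact_force: [0.4, -0.0, -2.4]
gripper_width: 0.0094
gripper_force: 60.0
time_s: 14.45
tcp_pos: [0.5509, 0.1931, 0.1365]
eef_rot: [180.0, 0.0, -12.5]
contact_force: [-0.4, -0.6, -2.1]
gripper_width: 0.0097
gripper_force: 60.0
top 755 tcp [0.5509 0.1931 0.1365]
  al -0.16 n 26 zmax 0.1238 z80 0.1225
  al -0.14 n 169 zmax 0.1268 z80 0.1221
  al -0.10 n 177 zmax 0.1292 z80 0.1237
  al -0.07 n 144 zmax 0.1309 z80 0.1258
  al -0.04 n 200 zmax 0.1335 z80 0.1270
  al -0.01 n 35 zmax 0.1348 z80 0.1321
  clips 14 [ 0.558 -0.133  0.046]
scene 78 tcp [0.5509 0.1932 0.1366]
  al -0.14 n 6 zmax 0.1002 z80 0.0981
  al -0.10 n 13 zmax 0.1232 z80 0.1226
  al -0.04 n 42 zmax 0.1288 z80 0.1267
  al -0.01 n 12 zmax 0.1303 z80 0.1292
  red 29 [[0.551, 0.187, 0.137], [0.562, 0.19, 0.153], [0.566, 0.194, 0.162]]
  clips 33 [ 0.574 -0.129  0.042]
tray ((0.47079476714134216, 0.2094494104385376), (0.09925144165754318, 0.13789145648479462), 42.63008499145508) [0.46496085 0.22003895 0.11960985]
stack ((0.5652697086334229, -0.13181829452514648), (0.10527648776769638, 0.13922172784805298), 41.665809631347656) [ 0.56583941 -0.12966262  0.04014524]
bar z 0.27076129556114853 12
[ 0.3016347   0.0630193  -3.06837887]
```

View pics/s5.png

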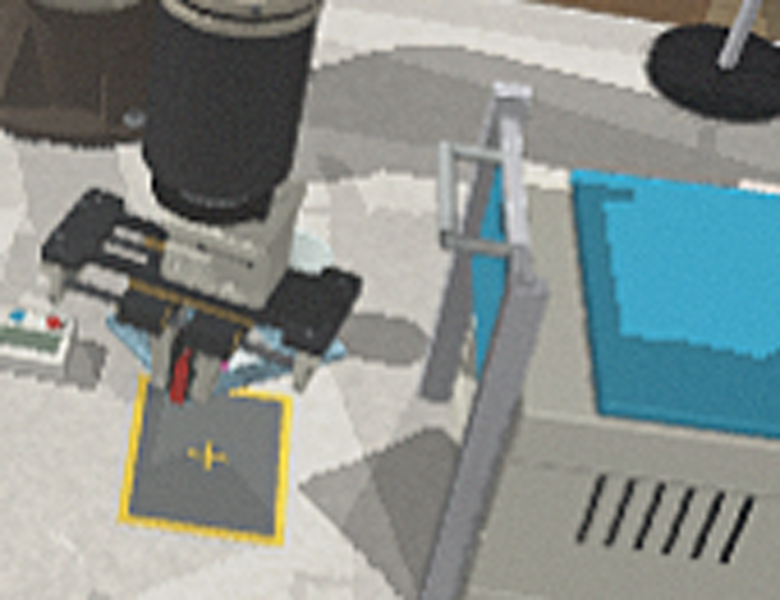

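Crop: the tray hangs in the gripper by its red ear (180,375), and appears above the mark because of parallax. By depth its centre is at (0.471, 0.209) against the mark at (0.470, 0.212), with its underside about 0.10 m up and a tilt of about 4°. The stack is unmoved and the sash is still up, so I hand in.

```bash
python3 -c "
from plant import r
print(r.close_job())"
```

```text
the job is handed in; nothing more can be done
None
```

I handed the job in at about 14.5 s of robot time; no verdict came back, but by my last measurements the sash is up about 99 mm, the tray was peeled ear corner first, and it hangs still in the gripper about 3 mm from the mark's centre, underside about 100 mm up and tilted about 4°, with the stack where it was.

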